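# Feel the gap of a bag sealer with a taper gauge

## Task

Check the plate gap of the bag sealer: take the taper gauge by its handle out of its stand and slide its blade straight down into the gap between the two upright plates until it just drags snugly on both. Be gentle: the sprung plate may be pushed back 2 mm at most, and neither plate is hit or forced. Finish while holding the gauge still and upright at that depth, without letting go, and leave the other things alone.

Things in the scene. Friction and masses are not known exactly. Their poses are not given: they have to be found in the camera images.
- gauge: Taper gauge, about 0.13 kg, upright in the stand at the start. Steel blade pointing down, 24 mm wide (own y); thickness (own x) 2 mm at the tip, growing 1 mm per 10 mm to 9 mm at 70 mm above the tip, then 9 mm up to the handle. Black handle block 90 to 140 mm above the tip, 18 mm thick (own x: grasp across it), 44 mm wide (own y). Origin: centre of the tip; z up.
- gauge_grip (a point): Point on the gauge's axis to grip at, in the handle, 118 mm above the blade's tip; axes as the gauge's.
- gauge_tip (a point): Centre of the blade's tip edge (the gauge's origin).
- stand: Fixed grey stand, block 46 x 70 x 100 mm on a 90 x 100 mm foot; upright slot 13 mm (own x) by 29 mm (own y), open at the top, holds the blade; the gauge's handle rests on the stand's top, tip 10 mm above the desk. Lift 95 mm straight up to clear it. Origin under its centre, axes as the gauge's at the start.
- sealer: Fixed bag sealer, base 150 x 160 mm. Two upright plates 120 mm long (own y) face each other across a gap, thin along own x, open at the top, 3.2 to 6.2 mm wide (differs from run to run). Inner faces run from 17 to 100 mm above the desk; above them lips 9 mm high flare outward 20 degrees as a lead-in. The rest stays below 71 mm. Origin under the base's centre, z up.
- set_face (a point): Middle of the upper edge of the set plate's inner face, 100 mm above the desk, where the flared lip begins; this plate, on the sealer's -x side, stands rigid. Axes as the sealer's.
- sprung_face (a point): Same point on the sprung plate's inner face, on the sealer's +x side; the gap lies between set_face and sprung_face.
- sprung_plate (a joint): How far the sprung plate is pushed back from its stop, along the sealer's +x away from the gap, in m (0 untouched). Springs hold it: 3 N to start it, 1 N more for each mm. A snug blade drags with some 2 to 6 N along the blade.
- set_plate: The set plate with its flat thumbscrew knob behind (fixed in use); origin on its inner face, at desk height.
- sealer_mid (a point): Point on the sealer's middle, 100 mm above its foot, at the height of the upper edges of the plate faces; axes as the sealer's.
- power_bank: Loose white power bank, 143 x 71 x 23 mm; bystander, origin under its centre.
- label_roll: Loose roll of stickers on its edge, 60 x 113 x 72 mm; bystander, origin under its centre.
- cream_tube: Loose tube of hand cream, 40 x 136 x 27 mm, lying on the desk; bystander, origin under its centre.
- wipes_tub: Loose tub of wipes, 69 mm across, 133 mm high; bystander, origin under its centre.
Mind the look-alikes: they are no part of the job. What is meant by the gauge is not yellow, and is the smaller of those in its own colour.

How it is judged:
By the outcome, as a careful person would: the job done as asked, in the order asked, and still so for the second after the job is handed in, while the arm keeps its last pose, push and grip.
It also fails if it takes over 53 s, if anything falls off the work surface, if the arm or the gripper's body presses on something with over 40 N, if the wrist force passes 120 N, or if a joint passes its speed limit or range.

## Robot

A 6-joint arm with a two-finger parallel gripper is mounted at the origin on a cart in front of the work surface, level with it; the furniture and walls round the work are solid. World frame = base frame: x ahead of the robot, y to its left, z up, the work surface at z = 0. Lengths are in m, angles in rad, forces in N, time in s.
With the tool pointing down it reaches from about 0.35 to 0.925 m from the base axis. Payload 6.4 kg.
Tool frame: the origin (TCP) lies midway between the tips of the shut fingers; the grasp point (between the pads) lies 19 mm behind it; z points along the fingers, y is the line along which they close (so a half turn about z gives the same grasp; the last joint's range is limited). The gripper opens to 85 mm and grips with 20 to 120 N. Pads are 22 mm wide; open, the fingers measure 114 mm over their backs; the gripper's body (76 mm by 85 mm) begins 54 mm behind the grasp point. The pads swing forward as they close: fully open they stand 13 mm farther back than shut.
Start: joints at [1.002, 0.245, 1.558, -0, 1.339, -0.174], TCP at [0.25, 0.6, 0.231] pointing down, gripper open.
Joint ranges: [-3.13, 3.13], [-1.02, 2.26], [0.13, 2.54], [-0.95, 4.09], [0.21, 2.88], [-2.74, 2.74]. Speed limits (rad/s): [2.57, 2.57, 3.14, 3.14, 3.14, 3.14].

## Interface

Orientations are given as a unit quaternion [x, y, z, w].
In Python, from workcell import * gives the robot as it stands.
- The arm moves only by the tool servo_tool, never from a script. Its argument "deltas" is one flat list of numbers, 7 for each row, row after row: the opening, from -1 (shut) to 1 (fully open), then the shift along the tool's x, y, z in units of 150 mm (1.0 is 150 mm), then the turn, a rotation vector about the tool's x, y, z in units of pi rad (1.0 is pi rad). In form: [gripper, dx, dy, dz, wx, wy, wz, gripper, dx, dy, dz, wx, wy, wz, ...]. A call has 1 to 8 rows; each row is the pose to reach, as a shift and turn from the pose commanded when the call began, along the tool's axes at that moment, turning the shorter way round; what a row does not reach only later rows make up. A row lasts 1/10 s, in which the tool goes at most 50 mm and 8.59 degrees, less where a joint would pass 70% of its speed; a pose out of reach is approached as far as the arm can. A call with a number of a shift or a turn outside -1 to 1 is refused whole. A call with a gripper value outside its range is refused whole. The fingers move at their own pace and stop on an object; the grip force is fixed at half the most. Time passes only in rows, so rows that repeat a pose let the fingers close. It gives the time, the measured TCP pose, the force, the opening and the grip force at its end, in the units of the state.
- get_state(): the state, without advancing time (a new reading comes with each control period).
- read_camera(name): name is "scene" or "side" or "wrist"; returns the picture (420x560x3 uint8, blue, green, red); there is no depth.
- calibration(name): a dict with "fx", "fy", "cx", "cy" (pixels), "cam_to_world" (4x4, takes a point from camera to world coordinates). Camera axes: x right, y down, z forward; pixel columns grow to the right and rows downward; lengths in m; the calibration is good to about 2 mm. A picture is of the moment at which its call begins: read the wrist's pose just before it. calibration takes no time and is no camera call; for the wrist camera it gives the pose at the moment of the call.
- job_done(): hands the job in; it is judged then, once.
The state is a dict: "time_s": time; "q": joint angles; "joint_velocities": joint speeds; "joint_torque": joint torques, N m; "eef_pos": TCP position; "tool_rot": TCP orientation; "force": force on the tool from outside, world axes, zero at the start; "torque": the same for the moment, N m; "gripper_width": opening from 0.0 (shut) to 1.0 (fully open); "finger_force": force on a finger pad.
Only numpy, scipy, OpenCV 4.12 (cv2) and the standard library are available. Lean on these libraries where they do the work, as an engineer would, in place of code of your own. Each camera call takes 0.05 s, during which the arm holds its last target. There are 200 camera calls.

## Working session

There is one attempt and no reset: what is moved stays moved. The work goes in short steps, Python scripts to look and compute and a tool call to move; the robot and the scene stay as the last step left them, time stands still between calls to the robot, and variables do not carry over. Pictures are saved under pics/ and viewed, at most 10 in all, crops included, and the job is handed in when it is done.

Besides the shell and the picture viewer there is one more tool, called after "Request:" as name(argument=value, ...) on one line, values as JSON. servo_tool: Moves the arm, as the interface text tells. Shifts and turns lie within -1 to 1; 1 stands for 150 mm of shift or pi rad of turn. Its arguments: {"type":"object","properties":{"deltas":{"type":"array","items":{"type":"number"}}},"required":["deltas"]}

```bash
mkdir -p pics
python3 - <<'E'
from workcell import *
import cv2,numpy as np
s=get_state();print(s)
for n in("scene","side"):
    cv2.imwrite(f"pics/{n}0.png",read_camera(n));c=calibration(n);print(n,c)
c=calibration("wrist");print(c)
E
```

```text
{'time_s': 0.0, 'q': array([ 1.00190985e+00,  2.45846074e-01,  1.55903816e+00,  2.14831519e-05,
        1.33870904e+00, -1.74060139e-01]), 'joint_velocities': array([ 0.00045383, -0.00088725, -0.0011172 ,  0.0017237 , -0.00149154,
       -0.00243015]), 'joint_torque': array([-3.89147112e-05, -4.29512572e+01, -3.26124787e+01, -2.00508234e-04,
        5.40075489e-03, -6.25512016e-07]), 'eef_pos': array([0.2496746 , 0.59951727, 0.23014688]), 'tool_rot': array([ 1.96135736e-01,  9.80576245e-01, -9.28289213e-04, -3.72839603e-04]), 'force': array([-0.51733254,  0.17851715,  0.50964314]), 'torque': array([-0.00629462,  0.02661445,  0.05152885]), 'finger_force': 0.0, 'gripper_width': 1.0041029558892034}
scene {'fx': 484.404614776464, 'fy': 484.404614776464, 'cx': 270.03957786466907, 'cy': 207.52721068645894, 'cam_to_world': array([[-0.8617025 , -0.35365895,  0.36386006, -0.07713326],
       [-0.50723918,  0.61919849, -0.59941775,  0.97237839],
       [-0.01331215, -0.70108386, -0.71295457,  1.29227856],
       [ 0.        ,  0.        ,  0.        ,  1.        ]])}
side {'fx': 449.94669945317503, 'fy': 449.94669945317503, 'cx': 277.6908792890184, 'cy': 210.6018351332136, 'cam_to_world': array([[ 0.82929273, -0.29206148,  0.47641752, -0.08596772],
       [-0.55880251, -0.427848  ,  0.71041245, -0.93940789],
       [-0.00364983, -0.85536319, -0.51801592,  0.76461275],
       [ 0.        ,  0.        ,  0.        ,  1.        ]])}
{'fx': 291.16269475954954, 'fy': 291.16269475954954, 'cx': 280.81867360392584, 'cy': 212.97056643547032, 'cam_to_world': array([[ 0.38523696,  0.8824074 ,  0.27009196,  0.18114974],
       [ 0.92281386, -0.36752298, -0.11550515,  0.62836312],
       [-0.00265759,  0.29374146, -0.95588121,  0.37283046],
       [ 0.        ,  0.        ,  0.        ,  1.        ]])}
```

View pics/scene0.png

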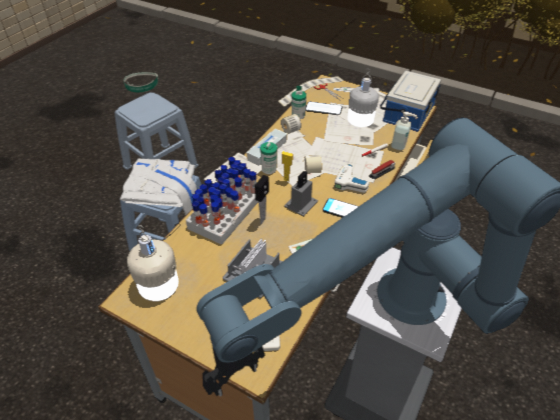

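View pics/side0.png

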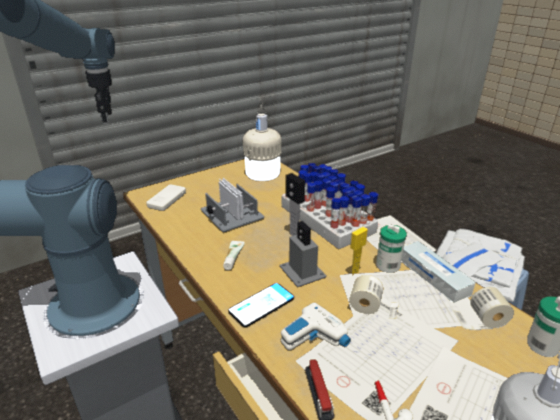

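The scene and side pictures show three gauges:
- A black one in a grey stand, at scene (300,183) and side (303,237).
- A taller black one, at scene (262,190) and side (295,190).
- A yellow one, at scene (287,160) and side (358,240).

The sealer is at scene (252,262) and side (232,203). The black gauge in the grey stand looks like the smaller black one, so I'll check that in an enlarged crop.

Run:
```python
import cv2,numpy as np
a=cv2.imread("pics/side0.png")[165:290,190:390]
cv2.imwrite("pics/c1.png",cv2.resize(a,None,fx=4,fy=4,interpolation=cv2.INTER_CUBIC))
```

```text
(no output)
```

View pics/c1.png

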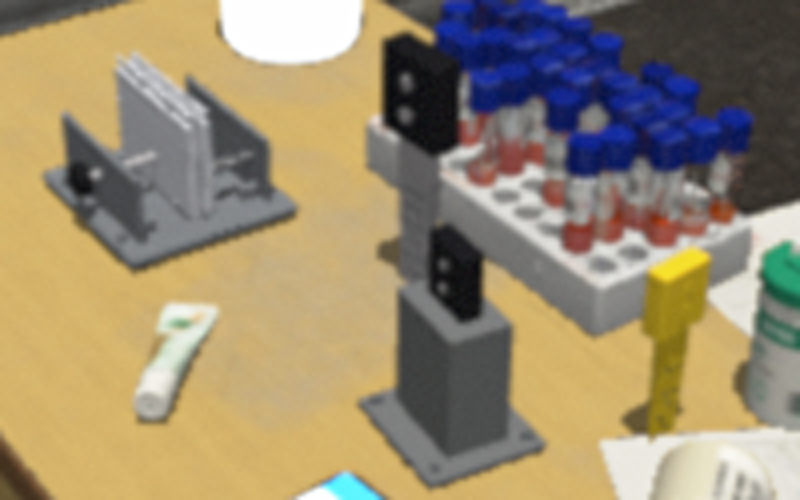

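```bash
cat > h.py <<'E'
from workcell import *
import cv2,numpy as np
from scipy.spatial.transform import Rotation as R
def ray(c,u,v):
    M=c["cam_to_world"];d=M[:3,:3]@np.array([(u-c["cx"])/c["fx"],(v-c["cy"])/c["fy"],1]);return M[:3,3],d
def onz(c,u,v,z):
    o,d=ray(c,u,v);return o+d*(z-o[2])/d[2]
def proj(c,p):
    M=c["cam_to_world"];q=M[:3,:3].T@(np.asarray(p)-M[:3,3]);return np.array([c["cx"]+c["fx"]*q[0]/q[2],c["cy"]+c["fy"]*q[1]/q[2]])
E
python3 - <<'E'
from h import *
c=calibration("side")
f=lambda u,v,z:print((u,v),onz(c,190+u/4,165+v/4,z).round(4))
print("foot");[f(*p,.003) for p in((362,405),(435,482),(543,440))]
print("blocktop");[f(*p,.10) for p in((400,285),(455,342),(510,318))]
print("handle top");[f(*p,.15) for p in((433,228),(460,252),(480,240))]
print("base");[f(*p,.003) for p in((45,178),(135,268),(295,210))]
print("plates");[f(*p,.109) for p in((118,58),(133,52),(190,112),(210,110))]
c=calibration("scene")
print("scene handle",onz(c,300,174,.15),"sealer",onz(c,252,258,.1))
E
```

```text
foot
(362, 405) [ 0.4579 -0.1409  0.003 ]
(435, 482) [ 0.452  -0.2326  0.003 ]
(543, 440) [ 0.5358 -0.2388  0.003 ]
blocktop
(400, 285) [ 0.4797 -0.153   0.1   ]
(455, 342) [ 0.4718 -0.2233  0.1   ]
(510, 318) [ 0.5159 -0.2224  0.1   ]
handle top
(433, 228) [ 0.4911 -0.172   0.15  ]
(460, 252) [ 0.4887 -0.2037  0.15  ]
(480, 240) [ 0.5072 -0.1998  0.15  ]
base
(45, 178) [0.411  0.2524 0.003 ]
(135, 268) [0.4094 0.0934 0.003 ]
(295, 210) [0.5541 0.0949 0.003 ]
plates
(118, 58) [0.4709 0.2223 0.109 ]
(133, 52) [0.4857 0.2248 0.109 ]
(190, 112) [0.4742 0.1127 0.109 ]
(210, 110) [0.4882 0.1069 0.109 ]
scene handle [ 0.49815242 -0.18431243  0.15      ] sealer [0.46792531 0.1891562  0.1       ]
```

```bash
cat >> h.py <<'E'
def delta(p,yaw,z_down=True):
    """numbers for a row reaching TCP p, tool z down, tool y at world angle yaw (deg)"""
    s=get_state();q=R.from_quat(s["tool_rot"]);a=np.radians(yaw)
    y=np.array([np.cos(a),np.sin(a),0]);z=np.array([0,0,-1.]);T=R.from_matrix(np.c_[np.cross(y,z),y,z])
    print("d",(q.inv().apply(np.array(p)-s["eef_pos"])/.15).round(4),"w",((q.inv()*T).as_rotvec()/np.pi).round(4),"steps",round(np.linalg.norm(p-s["eef_pos"])/.05,1))
E
python3 - <<'E'
from h import *
delta((.482,.17,.20),0)
E
```

```text
d [-2.5309 -2.0474  0.2047] w [-5.000e-04  2.000e-04  3.743e-01] steps 9.8
```

Request:
servo_tool(deltas=[1,-0.5,-0.404,0,0,0,0.18,1,-1,-0.808,0,0,0,0.374,1,-1,-0.808,0,0,0,0.374,1,-1,-0.808,0,0,0,0.374,1,-1,-0.808,0,0,0,0.374,1,-1,-0.808,0,0,0,0.374,1,-1,-0.808,0,0,0,0.374,1,-1,-0.808,0,0,0,0.374])

```text
time_s: 0.9
eef_pos: [0.3417, 0.4301, 0.2308]
tool_rot: [0.709, 0.705, -0.0, -0.0]
force: [-0.2, 0.4, 0.5]
gripper_width: 1.0
finger_force: 0.0
```

Run:
```python
from h import *
delta((.482,.17,.20),0)
```

```text
d [-1.7289  0.9439  0.2056] w [-0.0002  0.0002 -0.0016] steps 5.9
```

Request:
servo_tool(deltas=[1,-0.3,0.16,0,0,0,0,1,-0.6,0.32,0,0,0,0,1,-0.9,0.48,0,0,0,0,1,-0.9,0.48,0,0,0,0])

```text
time_s: 1.3
eef_pos: [0.4159, 0.2916, 0.231]
tool_rot: [0.709, 0.705, -0.0, 0.001]
force: [-0.5, -0.2, 1.2]
gripper_width: 1.001
finger_force: 0.0
```

Request:
servo_tool(deltas=[1,-0.28,0.15,0.03,0,0,0,1,-0.56,0.3,0.1,0,0,0,1,-0.83,0.46,0.2,0,0,0,1,-0.83,0.46,0.2,0,0,0,1,-0.83,0.46,0.2,0,0,0])

```text
time_s: 1.8
eef_pos: [0.4829, 0.1706, 0.2005]
tool_rot: [0.707, 0.707, -0.001, -0.001]
force: [-0.1, 0.5, 0.5]
gripper_width: 1.001
finger_force: 0.0
```

Run:
```python
from h import *
s=get_state();print(s["eef_pos"],s["q"].round(3));c=calibration("wrist");np.savez("w1.npz",**c)
cv2.imwrite("pics/w1.png",read_camera("wrist"))
for p in((.41,.25,.003),(.41,.0934,.003),(.554,.095,.003),(.48,.167,.1),(.48,.227,.109),(.48,.107,.109)):print(p,proj(c,p).round())
```

```text
[0.4829065  0.17064181 0.20054458] [ 0.118 -0.049  1.933  0.     1.26   0.118]
(0.41, 0.25, 0.003) [215. 119.]
(0.41, 0.0934, 0.003) [224. 248.]
(0.554, 0.095, 0.003) [337. 247.]
(0.48, 0.167, 0.1) [277. 217.]
(0.48, 0.227, 0.109) [277. 148.]
(0.48, 0.107, 0.109) [277. 283.]
```

View pics/w1.png

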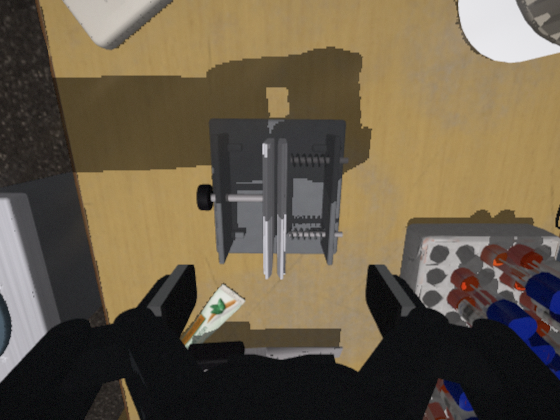

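The wrist picture shows the sealer from above. The knob at (205,197) marks the set plate on the −x side, the springs are on the right, and the gap runs upright at about u=275, so its yaw is near 0. Next is the gauge.

Run:
```python
from h import *
c=calibration("side");d=calibration("scene")
print("big foot",onz(c,190+410/4,165+280/4,0),"scene",onz(d,262,225,0))
# big handle top height: triangulate
o1,d1=ray(c,190+420/4,165+45/4);o2,d2=ray(d,263,178)
t=np.linalg.lstsq(np.c_[d1,-d2],o2-o1,rcond=None)[0];print(o1+t[0]*d1,o2+t[1]*d2)
delta((.498,-.13,.26),-5)
```

```text
big foot [ 0.57483626 -0.03352172  0.        ] scene [ 0.56269154 -0.02335413  0.        ]
[ 0.56868271 -0.04915685  0.20590537] [ 0.56827739 -0.04906441  0.20557774]
d [-2.0098  0.0991 -0.3938] w [-0.0003 -0.0001  0.0281] steps 6.2
```

Request:
servo_tool(deltas=[1,0,0,-0.2,0,0,0,1,-0.2,0,-0.45,0,0,0,1,-0.5,0,-0.45,0,0,0,1,-0.8,0,-0.45,0,0,0.01,1,-1,0,-0.45,0,0,0.028])

```text
time_s: 2.35
eef_pos: [0.4831, 0.0207, 0.2698]
tool_rot: [0.737, 0.676, 0.001, 0.001]
force: [-0.3, -0.7, 0.1]
gripper_width: 1.005
finger_force: 0.0
```

Request:
servo_tool(deltas=[1,-0.33,0,0,0,0,0,1,-0.66,0.02,0,0,0,0,1,-1,0.04,0,0,0,0,1,-1,0.04,0,0,0,0])

```text
time_s: 2.75
eef_pos: [0.4763, -0.132, 0.2695]
tool_rot: [0.739, 0.674, -0.0, 0.001]
force: [-0.1, 1.0, 0.1]
gripper_width: 0.999
finger_force: 0.0
```

Run:
```python
from h import *
delta((.498,-.18,.24),-5)
```

```text
d [-0.3054  0.1731  0.197 ] w [ 0.0003  0.0005 -0.0012] steps 1.2
```

Request:
servo_tool(deltas=[1,-0.2,0.1,0.1,0,0,0,1,-0.3,0.173,0.2,0,0,0,1,-0.3,0.173,0.2,0,0,0])

```text
time_s: 3.05
eef_pos: [0.4982, -0.175, 0.2369]
tool_rot: [0.737, 0.676, -0.0, -0.002]
force: [-0.5, 0.3, 1.1]
gripper_width: 1.0
finger_force: 0.0
```

Run:
```python
from h import *
s=get_state();print(s["eef_pos"],s["tool_rot"]);c=calibration("wrist");np.savez("w2.npz",**c)
i=read_camera("wrist");cv2.imwrite("pics/w2.png",i)
print(proj(c,(.498,-.19,.15)),proj(c,(.498,-.19,.1)))
cv2.imwrite("pics/w2c.png",cv2.resize(i[140:340,160:420],None,fx=3,fy=3,interpolation=cv2.INTER_CUBIC))
```

```text
[ 0.49815929 -0.17501211  0.2368713 ] [ 7.36902882e-01  6.75996178e-01 -4.02211995e-04 -1.77439562e-03]
[281.94566076 234.63721154] [281.94416892 216.5606203 ]
```

View pics/w2c.png

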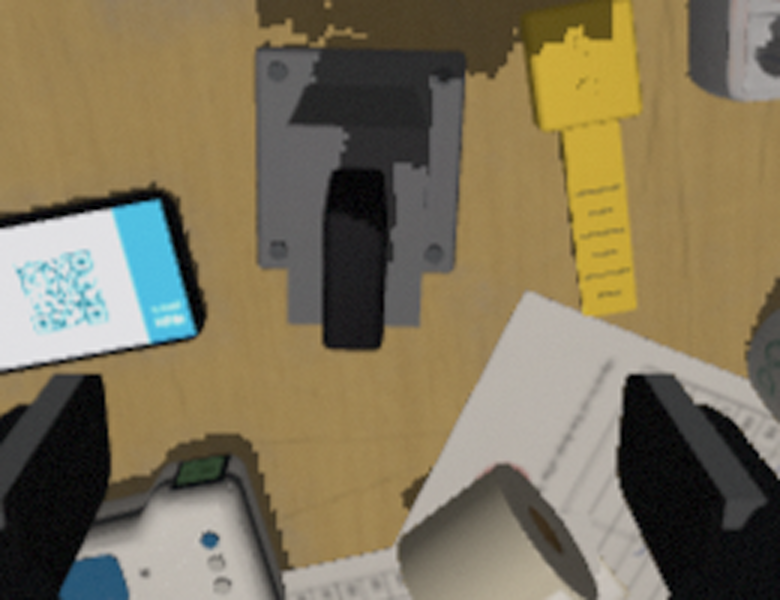

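Run:
```python
from h import *
from scipy.optimize import least_squares
c=dict(np.load("w2.npz"))
P=[(-45,50,6,257,48),(45,50,6,465,52),(-45,-50,6,259,268),(45,-50,6,453,270),(-23,-35,100,288,325),(23,-35,100,420,325),(-9,-22,150,322,349),(9,-22,150,382,349)]
def pt(p,x):
    a=x[2];return (x[0]+(p[0]*np.cos(a)-p[1]*np.sin(a))/1e3,x[1]+(p[0]*np.sin(a)+p[1]*np.cos(a))/1e3,p[2]/1e3)
f=lambda x:np.concatenate([(proj(c,pt(p,x))-(160+p[3]/3,140+p[4]/3)) for p in P])
r=least_squares(f,(.498,-.19,-.08),loss="soft_l1");print(r.x[:2],np.degrees(r.x[2]));print(f(r.x).reshape(-1,2).round(1))
delta((r.x[0],r.x[1],.15),np.degrees(r.x[2]))
```

```text
[ 0.49460687 -0.18893446] -5.96219994859998
[[-1.3 -0.9]
 [ 0.5 -1. ]
 [-0.5 -0. ]
 [ 0.7  0.5]
 [-0.1 -0.9]
 [ 0.1 -0.1]
 [-0.3  1. ]
 [ 0.5  1.4]]
d [-0.0995 -0.0144  0.5862] w [-0.0006 -0.0005  0.0059] steps 1.8
```

Request:
servo_tool(deltas=[1,-0.1,-0.015,0.1,0,0,0.006,1,-0.1,-0.015,0.3,0,0,0.006,1,-0.1,-0.015,0.5,0,0,0.006,1,-0.1,-0.015,0.7,0,0,0.006,1,-0.1,-0.015,0.8,0,0,0.006,1,-0.1,-0.015,0.85,0,0,0.006,1,-0.1,-0.015,0.85,0,0,0.006])

```text
time_s: 3.8
eef_pos: [0.4945, -0.1904, 0.1111]
tool_rot: [0.743, 0.669, -0.0, -0.0]
force: [0.5, 0.8, 0.6]
gripper_width: 0.999
finger_force: 0.0
```

Request:
servo_tool(deltas=[0,0,0,0,0,0,0,-0.2,0,0,0,0,0,0,-0.4,0,0,0,0,0,0,-0.5,0,0,0,0,0,0,-0.6,0,0,0,0,0,0,-1,0,0,0,0,0,0,-1,0,0,0,0,0,0,-1,0,0,0,0,0,0])

```text
time_s: 4.6
eef_pos: [0.4949, -0.1909, 0.1118]
tool_rot: [0.743, 0.669, 0.0, 0.0]
force: [-1.5, 0.5, 4.5]
gripper_width: 0.208
finger_force: 58.9
```

Run:
```python
from h import *
s=get_state();print(s["time_s"],s["eef_pos"],s["tool_rot"],s["force"],s["torque"],s["gripper_width"],s["finger_force"])
```

```text
4.6 [ 0.49492639 -0.19090495  0.11182221] [7.43488393e-01 6.68748725e-01 7.58939566e-05 3.82184323e-04] [-1.46211674  0.4884498   4.53575622] [0.06323899 0.07190822 0.05662843] 0.20760473105876356 58.887033462524414
```

Request:
servo_tool(deltas=[-1,0,0,-0.05,0,0,0,-1,0,0,-0.15,0,0,0,-1,0,0,-0.3,0,0,0,-1,0,0,-0.5,0,0,0,-1,0,0,-0.7,0,0,0,-1,0,0,-0.9,0,0,0,-1,0,0,-1,0,0,0,-1,0,0,-1,0,0,0])

```text
time_s: 5.4
eef_pos: [0.4957, -0.1914, 0.2643]
tool_rot: [0.743, 0.669, 0.001, 0.003]
force: [-0.7, 0.5, -1.0]
gripper_width: 0.199
finger_force: 58.5
```

Run:
```python
from h import *
s=get_state();print(s["force"],s["torque"],s["gripper_width"],s["finger_force"])
delta((.482,.165,.262),0)
```

```text
[-0.67144586  0.4930604  -0.98361113] [-0.02653608  0.03360021 -0.01009162] 0.1986480588221714 58.49564731121063
d [ 2.3529 -0.3418  0.0079] w [ 0.0015  0.0009 -0.0337] steps 7.1
```

Request:
servo_tool(deltas=[-1,0.1,-0.015,0,0,0,0,-1,0.35,-0.05,0,0,0,0,-1,0.65,-0.095,0,0,0,0,-1,0.95,-0.14,0,0,0,0,-1,1,-0.145,0,0,0,0])

```text
time_s: 5.9
eef_pos: [0.4869, -0.0345, 0.2587]
tool_rot: [0.742, 0.671, -0.001, -0.002]
force: [0.3, 0.6, -0.4]
gripper_width: 0.205
finger_force: 58.5
```

Request:
servo_tool(deltas=[-1,0.3,-0.043,0,0,0,0,-1,0.6,-0.087,0,0,0,0,-1,0.9,-0.13,0,0,0,-0.01,-1,1,-0.145,0,0,0,-0.02,-1,1,-0.145,0,0,0,-0.0337,-1,1,-0.145,0,0,0,-0.0337])

```text
time_s: 6.5
eef_pos: [0.4818, 0.113, 0.2593]
tool_rot: [0.707, 0.708, -0.001, -0.001]
force: [-0.1, 0.0, -0.9]
gripper_width: 0.202
finger_force: 58.5
```

Run:
```python
from h import *
s=get_state();print(s["eef_pos"])
delta((.482,.165,.235),0)
```

```text
[0.48184355 0.11298835 0.25933122]
d [0.3468 0.0021 0.1622] w [-0.0011  0.      0.0004] steps 1.1
```

Request:
servo_tool(deltas=[-1,0.2,0,0,0,0,0,-1,0.347,0,0.05,0,0,0,-1,0.347,0,0.16,0,0,0,-1,0.347,0,0.2,0,0,0,-1,0.347,0,0.2,0,0,0])

```text
time_s: 7.0
eef_pos: [0.482, 0.1637, 0.2294]
tool_rot: [0.708, 0.707, -0.002, -0.001]
force: [-0.1, -0.4, -1.4]
gripper_width: 0.201
finger_force: 58.6
```

Run:
```python
from h import *
s=get_state();print(s["eef_pos"],s["tool_rot"],s["force"]);c=calibration("wrist");np.savez("w3.npz",**c)
i=read_camera("wrist");cv2.imwrite("pics/w3.png",i)
p=s["eef_pos"]
print([proj(c,p-[0,0,h]).round(1) for h in(0,.031,.101)],[proj(c,(.48,y,.1)).round(1) for y in (.11,.165,.23)])
cv2.imwrite("pics/w3c.png",cv2.resize(i[100:300,220:340],None,fx=5,fy=3,interpolation=cv2.INTER_CUBIC))
```

```text
[0.48195288 0.16371239 0.22935368] [ 0.70753567  0.70667485 -0.00156808 -0.00121225] [-0.11924012 -0.4209417  -1.35988868]
[array([279.9, 267.1]), array([280.3, 244.4]), array([280.8, 212.5])] [array([279.1, 254.6]), array([278.9, 202.6]), array([278.6, 132.9])]
```

View pics/w3c.png

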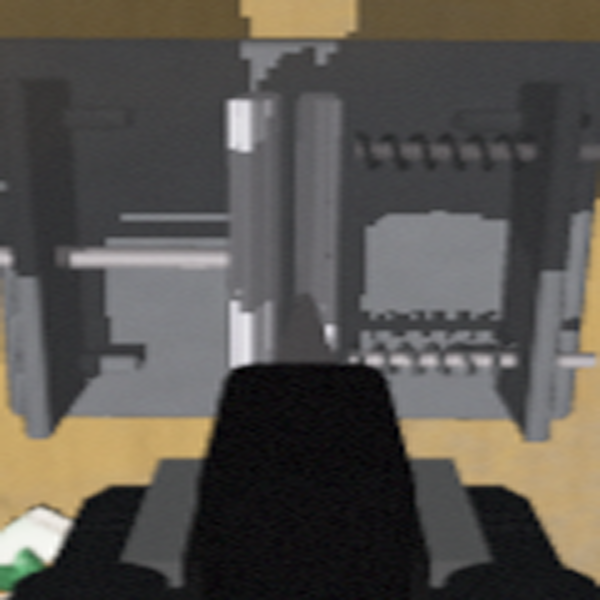

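The crop shows the blade tip at about (308,295), which is u≈281.6 in the full picture. The gap is the dark band between the lips at crop u≈278–297, or u≈277.5. So the blade is about 3–4 mm too far to +x. I'll read intensity profiles for a finer figure.

Run:
```python
from h import *
g=cv2.cvtColor(cv2.imread("pics/w3.png"),cv2.COLOR_BGR2GRAY)
print("u",np.arange(262,294))
for v in range(134,200,8):print(v,g[v:v+4,262:294].mean(0).astype(int))
print('tip')
for v in range(192,222,3):print(v,g[v,262:294])
```

```text
u [262 263 264 265 266 267 268 269 270 271 272 273 274 275 276 277 278 279
 280 281 282 283 284 285 286 287 288 289 290 291 292 293]
134 [ 67  67  66 132 218 210 217 212 153 123 123 141 114  90  74  67  67  83
  95  97  97 106 110 107 112 112  84  65  66  66  67  66]
142 [ 65  66  65 129 220 219 223 216 157 126 124 109  94  87  73  66  66  84
  94  97  98 107 110 107 113 110  81  66  65  59  58  61]
150 [ 65  65  66  83 108 116 126 125 106  97  96 101  94  86  72  66  65  93
  98  97  98 107 110 107 113 102  76  64  66  78  73  54]
158 [ 64  65  65  76 106 110 109 110 102  98  97 102  94  87  72  66  64  93
  98  97 100 108 111 107 112  98  73  66  66  65  66  66]
166 [ 65  63  65  76 105 108 111 111 102  98  97 101  94  86  72  65  65  93
  98  98 100 109 110 105 110  91  69  64  63  64  64  64]
174 [ 64  64  64  74 103 108 110 112 103  98  98 102  94  85  71  62  63  92
  99  98 101 110 111 108 110  87  67  64  65  64  65  98]
182 [144 143 143 128 115 109 109 111 101  98  97 102  95  87  70  63  66  94
  99  99 104 110 111 103 107  84  66  64  64  64  64 115]
190 [130 130 130 116 1
[... 901 characters left out ...]
  64  62  63  64  65  65]
207 [130 130 128 122 204 212 219 226 170 127 126 146 117  82  67  66  72  71
  73  73  71  72  95 110 106  76  63  63  66  64  63  64]
210 [129 128 128 119 201 212 219 227 169 127 127 146 116  82  68  68  72  70
  71  71  72  71  75 206 185 104  64  64  64  63  94 106]
213 [127 126 127 119 200 212 219 226 169 128 126 147 115  81  74  73  72  73
  71  71  72  71  69 137 142  95  65  63  62  61 114 130]
216 [130 129 127 120 199 209 218 226 170 126 126 136 110  83  74  72  71  71
  70  69  72  70  72  70 101  82  63  65  69  69 105 117]
219 [129 129 130 121 201 211 219 226 169 128 126 127 103  78  71  72  73  72
  70  71  72  71  73  70  70  67  63  87 155 125  82 157]
```

Run:
```python
from h import *
c=dict(np.load("w3.npz"));print("cam",c["cam_to_world"].round(4))
print("tip",onz(c,280.5,199,.128),onz(c,280.5,199,.131))
for v in(140,165,190):print(onz(c,277.2,v,.1),onz(c,275.7,v,.1)[0],onz(c,278.6,v,.1)[0], "tops",onz(c,273,v,.109)[0],onz(c,282.3,v,.109)[0])
delta((.482,.165,.215),0)
```

```text
cam [[ 1.000e+00 -5.000e-04 -4.900e-03  4.832e-01]
 [-1.900e-03 -9.553e-01 -2.955e-01  2.386e-01]
 [-4.600e-03  2.955e-01 -9.553e-01  3.718e-01]
 [ 0.000e+00  0.000e+00  0.000e+00  1.000e+00]]
tip [0.48170895 0.1757988  0.128     ] [0.48172756 0.1765713  0.131     ]
[0.47866649 0.22378065 0.1       ] 0.4773060048696862 0.4799362148831824 tops 0.4751339508176268 0.48328934302816706
[0.47854007 0.20119904 0.1       ] 0.47714520149777145 0.47984188763076097 tops 0.47491861941934355 0.48328012837967244
[0.4784071  0.17744647 0.1       ] 0.4769760596027785 0.4797426692289848 tops 0.47469212144077566 0.48327043595258556
d [ 0.0088 -0.004   0.1031] w [-0.0006  0.0001 -0.0004] steps 0.3
```

Request:
servo_tool(deltas=[-1,0,-0.02,0,0,0,0.0015,-1,0,-0.0213,0.04,0,0,0.0015,-1,0,-0.0213,0.08,0,0,0.0015,-1,0,-0.0213,0.08,0,0,0.0015,-1,0,-0.0213,0.08,0,0,0.0015])

```text
time_s: 7.55
eef_pos: [0.4797, 0.1642, 0.219]
tool_rot: [0.709, 0.705, -0.0, -0.0]
force: [0.5, -0.2, -1.1]
gripper_width: 0.203
finger_force: 58.6
```

Run:
```python
from h import *
s=get_state();print(s["eef_pos"],s["tool_rot"],s["force"]);c=calibration("wrist");np.savez("w4.npz",**c)
i=np.mean([read_camera("wrist") for _ in range(3)],0).astype(np.uint8);cv2.imwrite("pics/w4.png",i)
cv2.imwrite("pics/w4c.png",cv2.resize(i[130:230,245:305],None,fx=8,fy=6,interpolation=cv2.INTER_NEAREST))
g=cv2.cvtColor(i,cv2.COLOR_BGR2GRAY)
print("u",np.arange(262,294))
for v in range(134,186,10):print(v,g[v:v+4,262:294].mean(0).astype(int))
print('tip')
for v in range(187,214,2):print(v,g[v,262:294])
```

```text
[0.47972871 0.16419691 0.21904111] [ 7.08768025e-01  7.05441583e-01 -1.97925238e-04 -1.45307453e-04] [ 0.49044009 -0.19451574 -1.08261547]
u [262 263 264 265 266 267 268 269 270 271 272 273 274 275 276 277 278 279
 280 281 282 283 284 285 286 287 288 289 290 291 292 293]
134 [ 66  65  65  66 127 202 200 199 197 151 120 118 105  92  84  71  66  65
  70  91  96  96  99 105 108 107 109 100  75  65  66  66]
144 [ 65  65  65  65 132 218 202 153 144 117  98  97  96  91  82  69  65  66
  71  91  96  96 100 107 110 107 112 100  74  64  60  53]
154 [ 64  65  64  64  80 106 109 109 111 102  98  96  97  91  82  70  65  65
  72  92  97  97 101 109 110 107 111  93  70  65  66  67]
164 [ 64  64  64  64  76 104 109 109 111 103  98  97  97  90  82  70  65  64
  74  92  96  97 102 109 110 108 111  89  68  64  64  64]
174 [ 77  80  88  89  90 106 108 109 112 103  98  97  97  91  81  69  63  63
  75  91  96  97 104 110 109 107 109  85  66  64  64  64]
184 [133 134 134 133 121 112 108 109 111 104  98  97  97  91  82  68  63  63
  77  93  96  98 104 110 109 110 109  82  64  64  63  63]
tip
187 [168 167 1
[... 1175 characters left out ...]
 102  76  63  64  63  64]
205 [129 130 130 130 125 166 163 126 112 105 100  97 103  94  82  69  69  71
  72  71  72  78 102 111 109 110 103  75  63  62  63  63]
207 [129 130 130 129 124 198 199 139 111 105  99 106 125 106  82  71  69  72
  70  71  71  71  96 109 108 111 102  76  64  62  64  63]
209 [130 130 129 129 124 197 210 148 112 114 122 125 130 106  84  72  70  70
  72  71  72  72  81 103 121 172 149  87  62  63  62  63]
211 [128 128 129 128 123 195 216 218 226 187 139 128 131 106  84  74  71  73
  71  70  70  71  71  96 128 208 178  98  63  63  64  62]
213 [128 129 128 127 121 195 215 220 226 187 139 127 132 106  79  71  71  70
  71  71  71  71  71  85 139 211 176  94  64  63  63  84]
```

View pics/w4c.png

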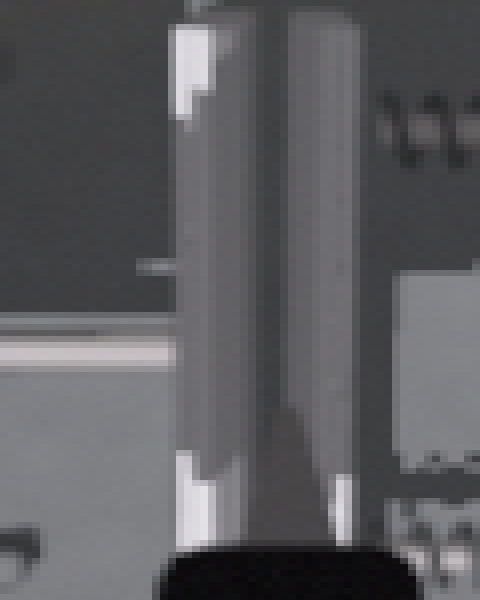

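The view shows the tip at full-picture (280.3,198) and the gap's middle at u≈278.2. I'll compute the offset that remains.

Run:
```python
from h import *
c=dict(np.load("w4.npz"))
print("tip",[onz(c,u,198,.118) for u in(280.3,)],"gap",[onz(c,u,v,.1)[:2].round(4) for v in(150,190) for u in(276.6,278.2,279.8)])
print("tops",onz(c,274.8,184,.109)[0],onz(c,283.8,184,.109)[0])
s=get_state();print(s["eef_pos"],s["tool_rot"]);delta((.4780,.1642,.219),-.3)
```

```text
tip [array([0.47972286, 0.17730478, 0.118     ])] gap [array([0.4766, 0.2163]), array([0.4781, 0.2163]), array([0.4795, 0.2163]), array([0.4763, 0.1803]), array([0.4778, 0.1803]), array([0.4792, 0.1803])]
tops 0.4749153549355293 0.4828423270609372
[0.48000942 0.16428946 0.21950435] [7.08726141e-01 7.05483677e-01 1.45470845e-04 1.31555189e-04]
d [-0.0007 -0.0134  0.0034] w [ 0.0001 -0.      0.0002] steps 0.0
```

Equal shading on both lips (about 97) gives a better reading. The lip slopes run 270.7–274.5 and 280–283.8, so the gap spans 274.5–280. Its centre is u=277.25 (x≈0.477), and the gap is about 5 mm wide. I'll shift another −2.7 mm.

Request:
servo_tool(deltas=[-1,0,-0.018,0,0,0,0,-1,0,-0.018,0,0,0,0,-1,0,-0.018,0,0,0,0,-1,0,-0.018,0,0,0,0])

```text
time_s: 8.1
eef_pos: [0.4772, 0.1643, 0.2194]
tool_rot: [0.709, 0.705, 0.0, 0.0]
force: [0.1, -0.1, -0.8]
gripper_width: 0.203
finger_force: 58.6
```

```bash
cat > look.py <<'E'
from h import *
import sys
c=calibration("wrist")
F=[];S=[]
for _ in range(4):
    s=get_state();S.append(np.r_[s["eef_pos"],s["force"]]);F.append(read_camera("wrist"))
print(np.mean(S,0).round(4),s["tool_rot"].round(4),s["torque"].round(3))
g=cv2.cvtColor(np.mean(F,0).astype(np.uint8),cv2.COLOR_BGR2GRAY);cv2.imwrite(sys.argv[1],g)
print("u",np.arange(264,294))
for v in list(range(150,190,15))+list(range(193,214,3)):print(v,g[v:v+2,264:294].mean(0).astype(int))
np.savez("wl.npz",**c)
E
python3 look.py pics/w5.png
```

```text
[ 0.4772  0.1643  0.2193  0.1104 -0.5019 -1.0204] [0.7087 0.7055 0.     0.    ] [ 0.012  0.025 -0.033]
u [264 265 266 267 268 269 270 271 272 273 274 275 276 277 278 279 280 281
 282 283 284 285 286 287 288 289 290 291 292 293]
150 [ 66  64  64  65  65  83 107 110 109 111 103  98  96  96  91  72  66  66
  64  81  95  96  97  99 107 110 108 113  99  74]
165 [ 65  63  65  65  64  75 104 109 108 111 103  98  97  96  90  74  64  65
  70  87  96  96  98 101 109 110 108 110  87  69]
180 [ 62  63  63  63  63  74 103 108 109 112 103  98  98  97  86  69  63  63
  68  87  96  97  98 105 111 109 101 106  82  65]
193 [130 129 129 130 130 115 110 107 109 112 105  98  98  98  87  69  63  63
  71  91  97  97  98 106 110 108 112 107  80  64]
196 [129 129 130 130 130 115 110 107 109 112 104  99  98  98  87  68  65  64
  73  91  97  98  98 106 111 119 117 100  74  63]
199 [127 129 129 131 131 115 109 106 109 112 104  99  98 100  87  73  70  71
  77  92  97  98  98 106 111 109 110 100  74  63]
202 [128 129 129 130 131 122 112 107 109 112 105  99  99 101  86  73  70  71
  71  85  96  97  98 106 111 109 110  99  73  63]
205 [129 130 130 131 132 123 185 172 126 111 104  99  98  99  81  72  70  71
  70  75  92  98  98 106 110 107 109  98  73  62]
208 [129 129 129 130 130 121 201 183 128 112 104 116 124  98  74  71  71  71
  70  71  80  94  97 107 111 128 210 161  78  63]
211 [128 129 128 128 128 120 200 192 209 226 181 134 108  80  71  71  71  71
  70  70  71  86  95 107 110 152 214 157  76  64]
```

Run:
```python
from h import *
c=dict(np.load("wl.npz"));print(c["cam_to_world"].round(4))
print("tip",onz(c,280.85,200,.118),"gap",onz(c,280.2,193,.1),onz(c,280.4,193,.109),"set/sprung",onz(c,277.8,193,.1)[0],onz(c,282.6,193,.1)[0])
```

```text
[[ 1.000e+00 -4.900e-03 -2.000e-03  4.781e-01]
 [-5.300e-03 -9.555e-01 -2.950e-01  2.391e-01]
 [-4.000e-04  2.950e-01 -9.555e-01  3.619e-01]
 [ 0.000e+00  0.000e+00  0.000e+00  1.000e+00]]
tip [0.47769218 0.17553697 0.118     ] gap [0.47709733 0.17751102 0.1       ] [0.47730997 0.1796264  0.109     ] set/sprung 0.4748849509032081 0.4793096919106329
```

Request:
servo_tool(deltas=[-1,0,-0.0033,0,0,0,0,-1,0,-0.0033,0.02,0,0,0,-1,0,-0.0033,0.05,0,0,0,-1,0,-0.0033,0.08,0,0,0,-1,0,-0.0033,0.11,0,0,0,-1,0,-0.0033,0.14,0,0,0,-1,0,-0.0033,0.14,0,0,0])

```text
time_s: 9.0
eef_pos: [0.4762, 0.1642, 0.1973]
tool_rot: [0.709, 0.705, -0.001, -0.0]
force: [-0.2, 0.4, -0.3]
gripper_width: 0.207
finger_force: 58.5
```

```bash
python3 look.py pics/w6.png
```

```text
[ 0.4765  0.1643  0.1979  0.0272  0.3879 -0.7421] [7.087e-01 7.055e-01 1.000e-04 1.000e-04] [-0.007 -0.044 -0.05 ]
u [264 265 266 267 268 269 270 271 272 273 274 275 276 277 278 279 280 281
 282 283 284 285 286 287 288 289 290 291 292 293]
150 [ 66  65  64  65  65  84 107 115 111 110 107 100  97  97  97  86  70  64
  64  67  83  95  97  96  97 103 108 110 109 112]
165 [ 64  65  64  64  64  81 105 111 109 110 109 100  98  96  96  85  70  65
  65  72  85  95  96  96  98 104 109 108 110 111]
180 [ 64  64  63  63  63  78 104 110 108 112 109 100  98  97  97  82  67  63
  63  70  87  98  97  97 100 106 110 108 110 104]
193 [186 187 190 191 191 161 123 109 108 110 108 100  98  97  97  81  67  64
  63  74  89  97  97  97 101 108 110 108 109  98]
196 [135 135 134 133 134 123 113 109 114 113 108 100  98  97  96  82  67  64
  64  76  90  97  97  98 100 108 110 108 109  96]
199 [129 129 129 129 129 120 113 109 115 113 109 100  98  97  97  81  71  71
  68  76  90  98  98  98 102 108 110 105 109  97]
202 [128 128 128 130 131 122 113 109 113 113 108 100  98  98  88  75  71  70
  70  77  90  97  98  98 102 109 110 109 109  94]
205 [127 129 129 129 131 123 113 108 109 112 108 101  98  94  79  71  71  71
  70  72  89  97  97  99 102 109 109 109 110  93]
208 [129 129 129 130 131 123 112 109 108 111 109 100  98  84  72  70  71  70
  70  70  77  92  98  98 102 109 110 109 109  91]
211 [130 130 130 130 131 122 112 108 109 111 109 100  90  75  70  71  71  71
  70  71  71  84  95  98 104 109 110 108 109  90]
```

Request:
servo_tool(deltas=[-1,0,0.0027,0,0,0,0,-1,0,0.0027,0.02,0,0,0,-1,0,0.0027,0.04,0,0,0,-1,0,0.0027,0.06,0,0,0,-1,0,0.0027,0.06,0,0,0])

```text
time_s: 9.7
eef_pos: [0.4766, 0.1642, 0.1885]
tool_rot: [0.709, 0.705, -0.001, -0.0]
force: [-0.2, 0.3, -1.0]
gripper_width: 0.203
finger_force: 58.5
```

```bash
cat > f.py <<'E'
from h import *
S=[]
for _ in range(10):
    s=get_state();S.append(np.r_[s["eef_pos"]*1e3,s["force"],s["torque"]]);read_camera("wrist")if _%2 else 0
print(s["time_s"],np.mean(S,0).round(2),np.std(S,0)[3:6].round(2),s["gripper_width"])
E
python3 f.py
```

```text
9.9 [ 4.7692e+02  1.6427e+02  1.8904e+02 -9.0000e-02 -8.0000e-02 -1.1200e+00
 -3.0000e-02 -1.0000e-02  2.0000e-02] [0.31 0.4  0.21] 0.20391943145104427
```

Request:
servo_tool(deltas=[-1,0,0,0.013,0,0,0,-1,0,0,0.027,0,0,0,-1,0,0,0.04,0,0,0,-1,0,0,0.04,0,0,0])

```text
time_s: 10.35
eef_pos: [0.4768, 0.1643, 0.1828]
tool_rot: [0.709, 0.705, -0.0, -0.0]
force: [-0.3, 0.1, -0.7]
gripper_width: 0.205
finger_force: 58.5
```

```bash
python3 f.py
```

```text
10.55 [ 4.7697e+02  1.6427e+02  1.8313e+02 -2.3000e-01 -1.7000e-01 -4.2000e-01
 -1.0000e-02 -1.0000e-02 -0.0000e+00] [0.49 0.46 0.23] 0.2063995372232667
```

Request:
servo_tool(deltas=[-1,0,0,0.007,0,0,0,-1,0,0,0.014,0,0,0,-1,0,0,0.014,0,0,0])

```text
time_s: 10.9
eef_pos: [0.4769, 0.1643, 0.1809]
tool_rot: [0.709, 0.705, -0.0, -0.0]
force: [-0.1, -0.5, -0.8]
gripper_width: 0.204
finger_force: 58.5
```

```bash
python3 f.py
```

```text
11.1 [ 4.7701e+02  1.6427e+02  1.8111e+02 -1.0000e-02  1.0000e-02 -1.1100e+00
 -1.0000e-02 -0.0000e+00 -1.0000e-02] [0.29 0.57 0.24] 0.1989622080732958
```

Request:
servo_tool(deltas=[-1,0,0,0.007,0,0,0,-1,0,0,0.014,0,0,0,-1,0,0,0.014,0,0,0])

```text
time_s: 11.45
eef_pos: [0.4769, 0.1642, 0.1788]
tool_rot: [0.709, 0.705, -0.0, -0.0]
force: [0.1, 0.1, -1.3]
gripper_width: 0.207
finger_force: 58.5
```

```bash
python3 f.py
```

```text
11.65 [ 4.7701e+02  1.6427e+02  1.7899e+02  1.0000e-02  2.0000e-01 -7.5000e-01
 -3.0000e-02 -1.0000e-02 -1.0000e-02] [0.68 0.21 0.41] 0.20137310794925337
```

Request:
servo_tool(deltas=[-1,0,0,0.007,0,0,0,-1,0,0,0.014,0,0,0,-1,0,0,0.014,0,0,0])

```text
time_s: 12.0
eef_pos: [0.477, 0.1643, 0.1768]
tool_rot: [0.709, 0.705, -0.0, -0.0]
force: [0.3, -0.2, -1.2]
gripper_width: 0.204
finger_force: 58.5
```

```bash
python3 look.py pics/w7.png; python3 f.py
```

```text
[ 0.477   0.1643  0.1769 -0.2641  0.0538 -0.7939] [ 0.7087  0.7055 -0.     -0.    ] [0.017 0.042 0.008]
u [264 265 266 267 268 269 270 271 272 273 274 275 276 277 278 279 280 281
 282 283 284 285 286 287 288 289 290 291 292 293]
150 [ 65  65  65  80 106 112 109 111 112 104  99  98  97 100  91  72  65  65
  65  74  89  97  96  97  98 105 111 111 107 113]
165 [ 65  65  65  75 103 111 109 110 112 104  99  99  97 102  91  72  66  66
  66  79  93  98  97  98  97 106 111 111 108 113]
180 [ 65  64  64  72 100 110 108 111 111 104  99  99  98 101  91  72  65  65
  65  80  96 100  97  98  99 108 113 111 109 111]
193 [ 98  98  98  96 104 114 109 111 113 105  99  99  97 101  90  71  64  63
  65  84  99 100  98 100 101 108 112 110 112 111]
196 [ 95  96  96  93 104 113 110 110 112 106  99  98  97 101  90  71  66  66
  65  84 100 100  98  99 102 108 112 112 112 111]
199 [ 87  87  86  85 101 113 109 111 112 105  99  99  98 101  91  76  70  71
  69  84  99  99  99 100 101 108 111 112 113 111]
202 [128 129 129 121 111 113 109 110 113 105  99  99  98 101  88  74  71  72
  71  82  98 100  98 100 103 109 111 114 115 111]
205 [131 130 131 122 111 112 109 110 113 106 100  99  98  96  80  72  72  72
  72  74  95  99  98  99 104 110 111 108 111 110]
208 [131 131 131 123 112 113 109 111 113 105  99  99  98  83  73  72  71  71
  71  71  82  94  98  99 104 110 112 108 111 110]
211 [130 130 132 124 112 112 114 113 113 105  99  99  90  76  72  71  72  71
  71  71  72  85  96  99 104 111 112 108 111 107]
12.4 [ 4.7706e+02  1.6429e+02  1.7700e+02  2.0000e-02 -0.0000e+00 -9.5000e-01
  1.0000e-02  2.0000e-02  0.0000e+00] [0.32 0.51 0.32] 0.20207297121891896
```

The blade is centred: blade u≈280.8 against the gap's 280.7–280.9. Contact is still a few mm away.

Request:
servo_tool(deltas=[-1,0,0,0.007,0,0,0,-1,0,0,0.014,0,0,0,-1,0,0,0.014,0,0,0])

```text
time_s: 12.75
eef_pos: [0.477, 0.1643, 0.1748]
tool_rot: [0.709, 0.705, -0.0, -0.0]
force: [0.2, -0.2, -1.7]
gripper_width: 0.203
finger_force: 58.6
```

```bash
python3 f.py
```

```text
12.95 [ 4.7703e+02  1.6427e+02  1.7475e+02  7.0000e-02  9.0000e-02 -1.5500e+00
  5.0000e-02 -2.0000e-02 -2.0000e-02] [0.48 0.35 0.27] 0.20196657674601912
```

Request:
servo_tool(deltas=[-1,0,0,0.005,0,0,0,-1,0,0,0.01,0,0,0,-1,0,0,0.01,0,0,0])

```text
time_s: 13.3
eef_pos: [0.4771, 0.1643, 0.1736]
tool_rot: [0.709, 0.705, 0.0, -0.0]
force: [-1.0, 0.2, 1.8]
gripper_width: 0.201
finger_force: 58.9
```

```bash
python3 f.py
```

```text
13.5 [ 4.7710e+02  1.6431e+02  1.7364e+02 -1.2000e+00  3.3000e-01  1.7600e+00
 -1.0000e-02  3.4000e-01 -4.0000e-02] [0.36 0.2  0.65] 0.20042335947466866
```

Request:
servo_tool(deltas=[-1,0,0,0.005,0,0,0,-1,0,0,0.01,0,0,0,-1,0,0,0.01,0,0,0])

```text
time_s: 13.85
eef_pos: [0.4772, 0.1643, 0.1719]
tool_rot: [0.709, 0.705, 0.0, 0.0]
force: [-1.7, -1.0, 1.9]
gripper_width: 0.206
finger_force: 59.0
```

```bash
python3 f.py
```

```text
14.05 [ 4.7716e+02  1.6429e+02  1.7188e+02 -1.1700e+00  1.1000e-01  1.5400e+00
  3.0000e-02  2.2000e-01 -1.0000e-02] [0.37 0.7  0.32] 0.20117157689407242
```

Contact began at TCP z≈0.174. The drag is now about 2.6 N upward, with a small net −x force. Both plates must be touching, because 2.6 N of drag can't come from a 1.2 N side force alone. One last small step, easing 0.15 mm toward the set plate to balance it.

Request:
servo_tool(deltas=[-1,0,-0.001,0.003,0,0,0,-1,0,-0.001,0.006,0,0,0,-1,0,-0.001,0.006,0,0,0,-1,0,-0.001,0.006,0,0,0])

```text
time_s: 14.5
eef_pos: [0.4772, 0.1643, 0.1712]
tool_rot: [0.709, 0.705, 0.0, 0.0]
force: [-0.9, 0.2, 2.9]
gripper_width: 0.207
finger_force: 59.1
```

```bash
python3 f.py; python3 look.py pics/w8.png
```

```text
14.7 [ 4.7713e+02  1.6428e+02  1.7117e+02 -2.3000e-01  3.0000e-01  3.2500e+00
  2.0000e-02  4.0000e-02 -2.0000e-02] [0.36 0.37 0.33] 0.20194774065767965
[ 0.4771  0.1643  0.1712  0.1209 -0.043   3.4472] [7.087e-01 7.055e-01 2.000e-04 2.000e-04] [ 0.008 -0.015 -0.018]
u [264 265 266 267 268 269 270 271 272 273 274 275 276 277 278 279 280 281
 282 283 284 285 286 287 288 289 290 291 292 293]
150 [ 66  65  67  99 116 109 109 113 111 101  99  98  97  99  90  72  65  65
  65  74  85  98  98  97  99 100 108 112 111 111]
165 [ 65  64  65  96 114 115 114 113 112 103  99  98  97  98  85  71  66  66
  66  74  86  97  98  97 100 104 111 112 109 113]
180 [ 66  65  64  96 113 111 110 113 112 103  99  99  98  98  85  69  65  65
  65  79  93  98  98  98  98 106 112 111 108 113]
193 [125 125 125 116 115 110 110 112 112 103 100  99  98  97  84  70  64  64
  65  80  95 100  97  99  99 108 112 111 108 112]
196 [ 90  90  89  96 112 111 110 112 112 103  99  99  98  97  85  70  66  67
  66  79  95  99  98  99 100 107 112 111 107 112]
199 [ 95  95  96 100 111 109 110 112 112 103 100  99  99  97  84  74  71  72
  69  84  97  98  98  99  99 108 112 111 106 111]
202 [130 127 125 115 114 109 110 113 112 103 100  99  98  97  84  74  72  72
  72  84  97 100  98 100  99 108 113 112 109 111]
205 [131 131 131 117 114 109 109 113 113 103 100 100  98  94  79  72  72  72
  72  75  94 101  98 100  99 108 113 112 109 111]
208 [131 131 132 116 113 109 109 113 113 104  99 100  98  84  73  72  72  72
  72  71  83  96  98 100 100 108 113 111 109 110]
211 [131 132 132 117 113 103 106 113 113 104  99 100  90  77  72  72  72  72
  72  71  72  88  96 100 100 108 112 112 105 108]
```

The load is balanced (Fx≈0), the drag is about 4.3 N, the sprung plate is pushed back about 0.3 mm, and the tool is upright. Handing in.

```bash
python3 -c "
from workcell import *
print(job_done())"
```

```text
the job is handed in; nothing more can be done
None
```

The job is handed in: the gauge is held still and upright in the gap, dragging on both plates with about 4.3 N, and the sprung plate is pushed back an estimated 0.3 mm (worked out from depth, not measured directly).

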